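# Tip the closing plate out of its nest and lay it in the tray

### The job

Press down the end of the brown bakelite closing plate that gives (only one end does; feel which), so that its other end tips up out of the wooden nest and stays up. Then take the plate by the raised end and set it down, without dropping it, flat and the same face up, lengthwise on the floor of the green-rimmed tray, and let go. Leave all the other things on the bench where they stand.

Things in the scene. Friction and masses are not known exactly. Their poses are not given: they have to be found in the camera images.
- plate_center (a point): centre (half-way up) of the brown bakelite closing plate: loose, 140 mm long (its y axis), 52 mm wide (x), 8 mm thick (z, up at the start), 55 to 115 g. Gold border line and two identical gold dots on top, on its long centre line 50 mm either side of the centre: the places to press. It starts in the nest, top flush with the deck, a gap of 2 to 5 mm around it: it cannot be gripped there.
- plate: the same closing plate; origin at the centre of its underside, axes as for plate_center
- nest: fixed light wooden push-to-tip nest, 190 mm long (y axis), 100 mm wide (x), 40 mm high, its pocket 150 x 57 mm; origin at the centre of its underside. The plate lies on a hidden rocker with 4 mm lips at the plate's ends, hinged along the nest's x axis under the plate's middle, 29 mm above the bench. A hidden rubber stop blocks one end of the plate: either end, differing from time to time; it cannot be seen, only felt.
- nest_deck (a point): centre of the nest's pocket at deck height, 40 mm above the bench. Pressed on its dot, the blocked end of the plate gives under 3 mm; the free end sinks at 5 to 8 N until the plate tilts by 0.28 rad (dot 11 to 14 mm down) and stops hard. The stiff rocker stays so when let go: the other end stands about 19 mm higher than before and can be gripped there across its 52 mm width.
- tray_floor (a point): centre of the floor (4 mm above the bench) of the fixed fitting tray: grey floor, green rim 5 mm thick rising to 12 mm above the bench; inside 210 mm long (y axis), 130 mm wide (x axis)
- dome: bystander, to be left alone: glass dome with brass twist-lock bayonet collar, 100 mm wide, 111 mm tall; origin at the centre of its underside
- owl: bystander, to be left alone: terracotta-coloured ceramic owl, 68 mm wide, 112 mm tall; origin at the centre of its underside
- windmill: bystander, to be left alone: painted tin windmill, foot 75 x 75 mm, 140 mm tall with its blue sails; origin at the centre of its underside
- dove_a: bystander, to be left alone: white porcelain dove, about 85 mm long, 73 mm tall; origin at the centre of its underside
- dove_b: bystander, to be left alone: the other white porcelain dove, the same; origin at the centre of its underside
- globe_base: bystander, to be left alone: round threaded dark bakelite globe base, 100 mm wide, 44 mm tall; origin at the centre of its underside
There are look-alikes about, which are no part of the job. Of the things that look like the plate, the largest one is meant. Of the things shaped like the nest, the wooden one is meant.

How it is judged (in metres and radians):
On the way:
1. the plate is tipped up in the nest by pressing one end (angle between plate_center's own z axis and vertical above 0.2 rad and horizontal distance between plate_center and nest_deck below 0.015 m and height (world z) of plate_center below 0.045 m), for 0.2 s.
At the end, for the whole second after the job is handed in: The plate lies flat (tilt under 0.08 rad, same face up) at rest on the tray's floor inside the rim (centre within 55 mm of the tray's centre and under 12 mm above the bench), its length within 0.4 rad of the tray's length, released (horizontal distance between plate_center and tray_floor below 0.055 m and height (world z) of plate_center below 0.012 m and angle between plate_center's own z axis and vertical below 0.08 rad and angle between the y axis of plate_center and the y axis of tray_floor, either way round below 0.4 rad and linear speed of plate below 0.01 m/s); the robot touches nothing.
It fails at once if the plate is dropped: it moves faster than 0.75 m/s with no finger on it (a fall of about 30 mm) (linear speed of plate above 0.75 m/s and contact force between plate and the fingers below 0.05 N).
It fails at once if a bystander is moved by more than 25 mm or tipped over (distance of any of dome, owl, windmill, dove_a, dove_b, globe_base from where it was at the start of the episode above 0.025 m or angle between any of dome, owl, windmill, dove_a, dove_b, globe_base's own z axis and vertical above 0.4 rad).
It also fails if it takes over 59 s, if anything falls off the work surface, if the arm or the gripper's body presses on something with over 40 N, if the wrist force passes 120 N, or if a joint passes its speed limit or range.

### The arm

A 6-joint arm with a two-finger parallel gripper is mounted at the origin on the work surface. World frame = base frame: x ahead of the robot, y to its left, z up, the work surface at z = 0. Lengths are in mm, angles in degrees, forces in N, time in s.
With the tool pointing down it reaches from about 350 to 850 mm from the base axis. Payload 8.1 kg.
Tool frame: the origin (TCP) lies at the very end of the fingers, on their centre line; the grasp point (between the pads) lies 19 mm behind it (r.grip_depth is the distance from the TCP to the grasp point, in mm); y points along the fingers, z is the direction in which the jaws open and shut, and the axes are right-handed (so a half turn about y gives the same grasp; the last joint's range is limited). The gripper opens to 85 mm and grips with 20 to 120 N. Pads are 22 mm wide; open, the fingers measure 114 mm over their backs; the gripper's body (76 mm by 85 mm) begins 54 mm behind the grasp point. The pads swing forward as they close: fully open they stand 13 mm farther back than shut.
Start: joints at [-76.57, 7.471, 85.268, -0, 87.261, -4.893], TCP at [188.646, -569.577, 231.292] pointing down, gripper open.
Joint ranges: [-169.43, 169.43], [-51.17, 129.36], [1.28, 143.12], [-76.62, 256.62], [0, 156.53], [-152.29, 152.29]. Speed limits (degrees/s): [136.94, 136.94, 159.86, 180, 180, 180].

### API

Orientations are given as [roll, pitch, yaw] about the fixed x, y, z axes, in that order (R = Rz(yaw) Ry(pitch) Rx(roll)).
In Python, from bench import readout, eyes, r gives the robot as it stands. The module is installed in compiled form; this text tells all that it offers.
- The arm moves only by the tool move_arm, never from a script. Its argument "motion" is text: rows parted by semicolons, each of 6 numbers parted by spaces: the shift along the world's x, y, z in cm, then the turn, a rotation vector about the world's x, y, z in degrees. A call has 1 to 10 rows; each row is the pose to reach, as a shift and turn from the pose commanded when the call began; what a row does not reach only later rows make up. A row lasts 1/12 s, in which the tool goes at most 41.7 mm and 7.16 degrees, less where a joint would pass 70% of its speed; a pose out of reach is approached as far as the arm can. A call with a gripper value outside its range is refused whole. "fingers" is the finger opening in cm, from 0 to 8.54, set as the call begins (left out, the last holds). The fingers move at their own pace and stop on an object; "squeeze" is the grip in N (left out, the last holds). Time passes only in rows, so rows that repeat a pose let the fingers close. It gives the time, the measured TCP pose, the force and the opening at its end, in the units of the state.
- readout.sense(): the state, without advancing time (a new reading comes with each control period).
- eyes.snapshot(name): name is "scene" or "top" or "wrist"; returns a dict with "image" (400x640x3 uint8, blue, green, red), "fx", "fy", "cx", "cy" (pixels), "world_to_cam" (4x4, takes a point from world to camera coordinates). Camera axes: x right, y down, z forward; pixel columns grow to the right and rows downward; lengths in mm; the calibration is good to about 2 mm. A picture is of the moment at which its call begins. There is no depth.
- r.hand_in(): hands the job in, once; it reports no verdict.
The state is a dict: "time": time; "joint_pos": joint angles; "qd": joint speeds; "joint_efforts": joint torques, N m; "tool_pos": TCP position; "tcp_rot": TCP orientation; "ft_force": force on the tool from outside, world axes, zero at the start; "wrist_torque": the same for the moment, N m; "finger_gap": finger opening in mm.
Only numpy, scipy, OpenCV 4.12 (cv2) and the standard library are available. Lean on these libraries where they do the work, as an engineer would, in place of code of your own. Each camera call takes 0.05 s, during which the arm holds its last target. There are 200 camera calls.

## Working session

There is one attempt and no reset: what is moved stays moved. The work goes in short steps, Python scripts to look and compute and a tool call to move; the robot and the scene stay as the last step left them, time stands still between calls to the robot, and variables do not carry over. Pictures are saved under pics/ and viewed, about 8 in all and at most 12, crops included, and the job is handed in when it is done.

Besides the shell and the picture viewer there is one more tool, called after ">>>" as name(argument=value, ...) on one line, values as JSON. move_arm: Moves the arm, as the interface text tells. Its arguments: {"type":"object","properties":{"motion":{"type":"string"},"fingers":{"type":"number"},"squeeze":{"type":"number"}},"required":["motion"]}

```bash
mkdir -p pics; cat > h.py <<'E'
import numpy as np, cv2
from bench import readout, eyes, r
def snap(n,f=None):
    s=eyes.snapshot(n)
    if f: cv2.imwrite('pics/'+f,s['image'])
    return s
def ray(s,uv,z):
    T=np.array(s['world_to_cam']);R=T[:3,:3];c=-R.T@T[:3,3]
    out=[]
    for u,v in np.atleast_2d(uv):
        d=R.T@np.array([(u-s['cx'])/s['fx'],(v-s['cy'])/s['fy'],1])
        out.append(c+d*(z-c[2])/d[2])
    return np.array(out)
def proj(s,p):
    T=np.array(s['world_to_cam']);q=np.atleast_2d(p)@T[:3,:3].T+T[:3,3]
    return np.c_[s['fx']*q[:,0]/q[:,2]+s['cx'],s['fy']*q[:,1]/q[:,2]+s['cy']]
E
python3 - <<'E'
from h import *
a=snap('top','top.png');b=snap('scene','scene.png')
for s in(a,b):
    T=np.array(s['world_to_cam']);print(-T[:3,:3].T@T[:3,3],s['fx'])
print(readout.sense())
E
```

```text
[ 338.98785245   21.76189886 1607.42268553] 472.3484695446541
[ 939.80403099 -511.09830888 1098.67848931] 381.0249225125876
{'time': 0.1, 'joint_pos': array([-7.65700427e+01,  7.50946050e+00,  8.53264906e+01, -2.48459554e-04,
        8.72634251e+01, -4.89301860e+00]), 'qd': array([ 0.01571403, -0.16891484, -0.07023394, -0.09015418,  0.01959371,
        0.00832836]), 'joint_efforts': array([ 1.55023670e-03, -5.70950961e+01, -5.01941729e+01, -1.69631521e-04,
        8.12267623e-03,  2.64243761e-05]), 'tool_pos': array([ 188.52039737, -569.0553857 ,  230.33004769]), 'tcp_rot': array([-9.00990352e+01,  8.22908746e-03, -1.61677019e+02]), 'ft_force': array([ 0.68236512,  0.56450773, -1.11728125]), 'wrist_torque': array([0.03599754, 0.00139296, 0.01143391]), 'finger_gap': 85.3595270073138}
```

View pics/top.png

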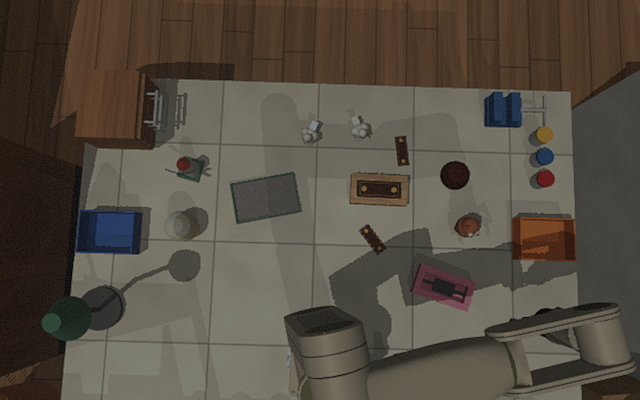

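View pics/scene.png

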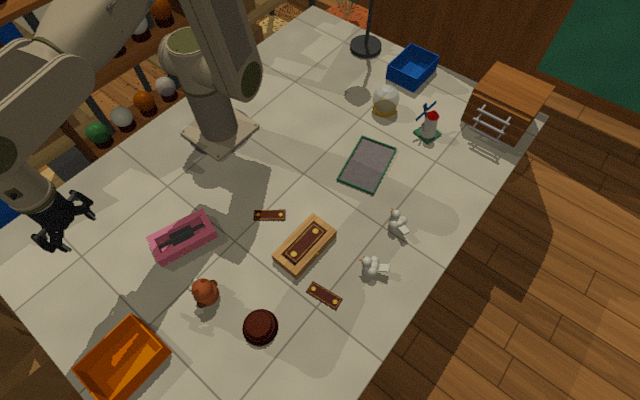

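The top view shows the nest with the plate at about (379,189), the tray at (265,197), and two smaller look-alikes at (402,150) and (372,239). The pink nest is at (443,287). Next I'll measure these.

```bash
python3 - <<'E'
from h import *
for cam,win,wt in(('top',(335,160,425,220),(220,165,310,230)),('scene',(262,205,345,285),(325,130,405,200))):
    s=snap(cam);im=s['image'];hsv=cv2.cvtColor(im,cv2.COLOR_BGR2HSV)
    def comp(mask,w,z,name,n=1):
        m=np.zeros(mask.shape,np.uint8);x0,y0,x1,y1=w;m[y0:y1,x0:x1]=mask[y0:y1,x0:x1]*255
        cs=sorted(cv2.findContours(m,cv2.RETR_EXTERNAL,cv2.CHAIN_APPROX_NONE)[0],key=cv2.contourArea)[::-1][:n]
        for c in cs:
            P=ray(s,c[:,0,:],z)[:,:2].astype(np.float32)
            print(cam,name,cv2.contourArea(c),cv2.minAreaRect(P),P.mean(0))
    H,S,V=[hsv[...,i].astype(int) for i in range(3)]
    for uv in ((379,189),(391,189),(379,176),(265,197)) if cam=='top' else ((304,246),(293,258),(280,255),(367,165)): print(uv,hsv[uv[1],uv[0]])
    warm=(H<30)&(S>75)
    comp(warm&(V>110),win,40,'wood',2)
    comp(warm&(V<=85),win,40,'plate',1)
    comp((H>45)&(H<95)&(S>80),wt,12,'rim',1)
    ww=win;crop=cv2.resize(im[ww[1]:ww[3],ww[0]:ww[2]],None,fx=6,fy=6,interpolation=cv2.INTER_CUBIC);cv2.imwrite(f'pics/c_{cam}.png',crop)
    if cam=='top':a=crop
    else:
        a=np.vstack([cv2.resize(a,(480,290)),cv2.resize(crop,(480,300))]) ;cv2.imwrite('pics/c.png',a)
E
```

```text
(379, 189) [ 6 87 44]
(391, 189) [ 18 140  95]
(379, 176) [ 14 105  97]
(265, 197) [13 31 74]
top wood 86.0 ((550.1603393554688, -223.6319580078125), (54.16120910644531, 77.11477661132812), 0.5295642018318176) [ 540.6036  -230.97787]
top wood 57.0 ((550.7865600585938, -132.5140380859375), (109.4179916381836, 55.41539764404297), 84.65226745605469) [ 539.11035 -119.01367]
top plate 652.0 ((571.7036743164062, -168.67445373535156), (151.67514038085938, 57.61445236206055), 88.95001220703125) [ 570.9799  -166.52505]
top rim 0.5 ((448.61468505859375, 302.4797058105469), (4.827719688415527, 2.3612170219421387), 47.33118438720703) [448.90207 302.21085]
(304, 246) [  7 150  78]
(293, 258) [ 11 158  84]
(280, 255) [ 17 145 160]
(367, 165) [ 13  32 110]
scene wood 1819.5 ((573.1229248046875, -169.91445922851562), (191.18472290039062, 105.33513641357422), 88.36779022216797) [ 572.9931  -171.78201]
scene wood 9.0 ((446.6220703125, -142.01358032226562), (11.641463279724121, 12.881003379821777), 82.00772094726562) [ 446.69595 -142.26262]
scene plate 291.5 ((570.4878540039062, -169.21826171875), (120.75785827636719, 34.48427963256836), 87.7425765991211) [ 570.06805 -171.48474]
scene rim 1895.0 ((534.5982055664062, 211.89157104492188), (138.9628143310547, 225.04212951660156), 12.518369674682617) [535.7015  208.97177]
```

View pics/c.png

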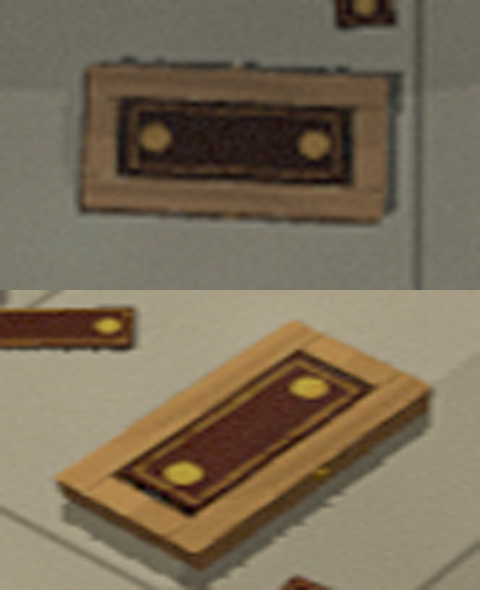

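```bash
python3 - <<'E'
from h import *
def blobs(s,mask,w,z,mn):
    m=np.zeros(mask.shape,np.uint8);x0,y0,x1,y1=w;m[y0:y1,x0:x1]=mask[y0:y1,x0:x1]*255
    n,l,st,ce=cv2.connectedComponentsWithStats(m)
    for i in range(1,n):
        if st[i,4]>=mn: print(st[i],ce[i].round(1),ray(s,ce[i],z).round(1))
for cam,w in(('top',(356,178,402,201)),('scene',(284,222,328,268))):
    s=snap(cam);hsv=cv2.cvtColor(s['image'],cv2.COLOR_BGR2HSV);H,S,V=[hsv[...,i].astype(int) for i in range(3)]
    print(cam,'dots'); blobs(s,(H>12)&(H<32)&(V>(72 if cam=='top' else 125))&(S>110),w,40,6)
    if cam=='top':
        im=s['image'].astype(int);m=np.zeros(H.shape,np.uint8);m[165:230,222:308]=(V<90)[165:230,222:308]*255
        c=max(cv2.findContours(m,0,1)[0],key=cv2.contourArea)
        print(cv2.minAreaRect(ray(s,c[:,0,:],6)[:,:2].astype(np.float32)))
    else:
        # tray corners from scene, check
        P=np.array([534.6,211.9]);a=np.radians(12.5);R=np.array([[np.cos(a),-np.sin(a)],[np.sin(a),np.cos(a)]])
    for z in(0,12):
        a=np.radians(12.5);R=np.array([[np.cos(a),-np.sin(a)],[np.sin(a),np.cos(a)]])
        C=np.array([[70,110],[-70,110],[-70,-110],[70,-110]])@R.T+[534.6,211.9]
        print(proj(s,np.c_[C,np.full(4,z)]).round(1).tolist())
E
```

```text
top dots
[395 178   7   3  11] [398.5 179. ] [[ 607.7 -236.2   40. ]]
[361 186   6   5  26] [363.5 188. ] [[ 573.3 -119.1   40. ]]
[391 187   6   6  28] [393.4 189.4] [[ 571.9 -219.5   40. ]]
[357 197   4   3   6] [358.7 198.2] [[ 538.4 -103.6   40. ]]
((536.4574584960938, 211.08743286132812), (145.45423889160156, 227.99942016601562), 12.476930618286133)
[[230.6, 183.8], [237.3, 223.8], [300.9, 211.9], [293.6, 172.2]]
[[229.9, 183.3], [236.7, 223.6], [300.8, 211.5], [293.4, 171.5]]
scene dots
[284 222  28  29 220] [295.5 234.2] [[ 531.7 -165.9   40. ]]
[284 222  44  46 423] [309.8 249.7] [[ 599.6 -177.9   40. ]]
[312 228   7   6  29] [315.  230.6] [[ 570.6 -118.7   40. ]]
[290 251   7   6  31] [293.3 253.5] [[ 568.9 -218.5   40. ]]
[[396.1, 150.5], [361.0, 137.7], [335.7, 181.2], [372.9, 196.2]]
[[396.6, 148.4], [361.3, 135.6], [335.8, 179.2], [373.2, 194.3]]
```

>>> move_arm(motion="4 4 0 0 0 7; 8 8 0 0 0 14; 12 12 0 0 0 21; 16 16 0 0 0 28; 20 20 0 0 0 35; 24 24 0 0 0 42; 28 28 0 0 0 49; 32 32 0 0 0 56; 36 34 -4 0 0 63; 38.4 35 -8 0 0 70", fingers=0)

```text
time: 1.13
tool_pos: [488.1, -284.1, 206.0]
tcp_rot: [-89.7, -0.2, -91.3]
ft_force: [0.4, -1.2, -0.2]
finger_gap: -0.0
```

>>> move_arm(motion="0 0 0 0 0 0; 0 0 0 0 0 0; 0 0 -3 0 0 0; 0 0 -6 0 0 0; 0 0 -9 0 0 0; 0 0 -10.3 0 0 0; 0 0 -10.3 0 0 0; 0 0 -10.3 0 0 0")

```text
time: 1.8
tool_pos: [484.8, -286.0, 100.9]
tcp_rot: [-90.0, 0.0, -91.8]
ft_force: [-0.4, 0.1, 1.3]
finger_gap: -0.1
```

>>> move_arm(motion="3 2.4 0 0 0 0; 6 4.7 0 0 0 0; 8.6 6.7 0 0 0 0.3; 8.6 6.7 0 0 0 0.3; 8.6 6.7 -2.5 0 0 0.3; 8.6 6.7 -4.5 0 0 0.3;  8.6 6.7 -5.6 0 0 0.3; 8.6 6.7 -5.6 0 0 0.3; 8.6 6.7 -5.6 0 0 0.3")

```text
time: 2.55
tool_pos: [571.6, -218.9, 45.5]
tcp_rot: [-90.0, -0.0, -91.4]
ft_force: [-0.3, 0.1, 0.3]
finger_gap: -0.2
```

Over the −y dot. Next I'll press gently.

>>> move_arm(motion="0 0 -0.3 0 0 0; 0 0 -0.5 0 0 0; 0 0 -0.7 0 0 0; 0 0 -0.9 0 0 0; 0 0 -0.9 0 0 0; 0 0 -0.9 0 0 0")

```text
time: 3.05
tool_pos: [572.7, -219.2, 39.5]
tcp_rot: [-89.9, -0.1, -91.4]
ft_force: [-10.4, 3.3, 24.8]
finger_gap: -0.0
```

25 N with almost no sink, so this end is blocked. I'll try the other dot.

>>> move_arm(motion="0 0 2 0 0 0; 0 0 2 0 0 0; 0 3 2 0 0 0; 0 6 2 0 0 0; 0 9 2 0 0 0; 0.1 10 2 0 0 0; 0.1 10 2 0 0 0; 0.1 10 1 0 0 0; 0.1 10 0.5 0 0 0; 0.1 10 0.5 0 0 0")

```text
time: 3.88
tool_pos: [572.0, -119.1, 39.0]
tcp_rot: [-90.0, 0.0, -91.4]
ft_force: [-0.4, 0.8, 0.3]
finger_gap: 0.2
```

>>> move_arm(motion="0 0 -0.2 0 0 0; 0 0 -0.4 0 0 0; 0 0 -0.5 0 0 0; 0 0 -0.6 0 0 0; 0 0 -0.7 0 0 0; 0 0 -0.8 0 0 0; 0 0 -0.8 0 0 0")

```text
time: 4.47
tool_pos: [572.2, -118.4, 32.6]
tcp_rot: [-90.0, 0.1, -91.4]
ft_force: [-2.4, 3.7, 5.7]
finger_gap: -0.1
```

>>> move_arm(motion="0 0 -0.15 0 0 0; 0 0 -0.3 0 0 0; 0 0 -0.4 0 0 0; 0 0 -0.5 0 0 0; 0 0 -0.6 0 0 0; 0 0 -0.6 0 0 0")

```text
time: 4.97
tool_pos: [572.5, -118.3, 27.5]
tcp_rot: [-90.0, 0.1, -91.4]
ft_force: [-5.6, 4.9, 11.8]
finger_gap: -0.3
```

>>> move_arm(motion="0 0 -0.1 0 0 0; 0 0 -0.2 0 0 0; 0 0 -0.3 0 0 0; 0 0 -0.4 0 0 0; 0 0 -0.4 0 0 0")

```text
time: 5.38
tool_pos: [573.0, -118.4, 26.5]
tcp_rot: [-90.0, 0.0, -91.4]
ft_force: [-17.8, 9.6, 38.6]
finger_gap: 0.1
```

>>> move_arm(motion="0 0 1 0 0 0; 0 0 4 0 0 0; 0 0 8 0 0 0; 0 -2 12 0 0 0; 0 -5 14 0 0 0; 0 -8 14 0 0 0; 0 -11 14 0 0 0; 0 -11.5 14 0 0 0; 0 -11.5 14 0 0 0", fingers=8.5)

```text
time: 6.13
tool_pos: [571.6, -236.0, 161.9]
tcp_rot: [-90.0, -0.0, -91.6]
ft_force: [-0.5, 0.2, -0.9]
finger_gap: 85.0
```

```bash
python3 - <<'E'
from h import *
s=snap('scene');im=s['image']
cv2.imwrite('pics/t1.png',cv2.resize(im[150:300,220:400],None,fx=4,fy=4,interpolation=cv2.INTER_CUBIC))
print(s['cx'],s['cy'])
# expected top-face corners if tilted .28
y=np.array([-np.sin(np.radians(-1.2)),np.cos(np.radians(-1.2)),0]);x=np.array([y[1],-y[0],0])
c0=np.array([571.2,-169,29]);t=.28;ly=y*np.cos(t)-np.array([0,0,1])*np.sin(t);lz=y*np.sin(t)+np.array([0,0,1])*np.cos(t)
for a,b in((26,-70),(-26,-70),(0,-50),(0,50)):
    p=c0+x*a+ly*b+lz*11;print((a,b),p.round(1),((proj(s,p)[0]-[220,150])*4).round(0))
E
```

```text
324.06144507792965 198.29388221145626
(26, -70) [ 595.8 -233.8   58.9] [305. 440.]
(-26, -70) [ 543.9 -232.7   58.9] [253. 398.]
(0, -50) [ 570.3 -214.    53.4] [297. 403.]
(0, 50) [ 572.3 -117.9   25.8] [383. 331.]
```

View pics/t1.png

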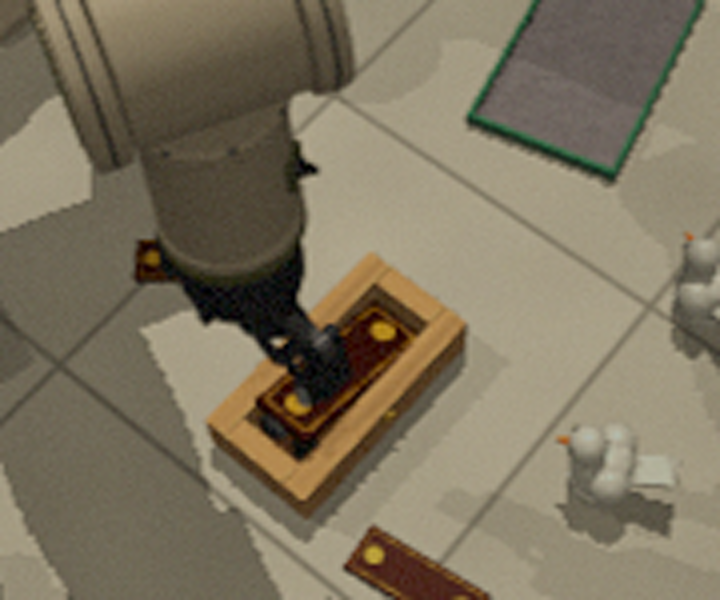

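>>> move_arm(motion="-0.05 0.7 -2 -6 0 0; -0.1 1.4 -5 -12 0 0; -0.15 2.1 -8.7 -16 0 0; -0.15 2.1 -8.7 -16 0 0; -0.15 2.1 -8.7 -16 0 0", fingers=7)

```text
time: 6.6
tool_pos: [568.1, -208.8, 71.7]
tcp_rot: [-90.1, -15.8, -91.1]
ft_force: [0.1, -0.7, 0.6]
finger_gap: 70.0
```

>>> move_arm(motion="0 -0.2 -0.8 0 0 0; 0 -0.4 -1.6 0 0 0; 0 -0.65 -2.4 0 0 0; 0 -0.75 -2.7 0 0 0; 0 -0.75 -2.7 0 0 0; 0 -0.75 -2.7 0 0 0")

```text
time: 7.1
tool_pos: [570.7, -220.5, 48.4]
tcp_rot: [-89.6, -16.0, -91.5]
ft_force: [0.8, -0.2, -0.6]
finger_gap: 69.8
```

>>> move_arm(motion="0 -0.3 0 0 0 0; 0 -0.3 -0.15 0 0 0; 0 -0.3 -0.3 0 0 0; 0 -0.3 -0.3 0 0 0")

```text
time: 7.43
tool_pos: [570.8, -222.7, 45.2]
tcp_rot: [-89.6, -16.0, -91.4]
ft_force: [-0.8, 0.8, -0.1]
finger_gap: 70.1
```

>>> move_arm(motion="0 0 -0.1 0 0 0; 0 0 -0.2 0 0 0; 0 0 -0.3 0 0 0; 0 0 -0.3 0 0 0")

```text
time: 7.77
tool_pos: [570.7, -222.6, 42.1]
tcp_rot: [-89.6, -16.0, -91.4]
ft_force: [-0.1, -0.4, -0.1]
finger_gap: 69.8
```

>>> move_arm(motion="0 0 -0.1 0 0 0; 0 0 -0.2 0 0 0; 0 0 -0.3 0 0 0; 0 0 -0.3 0 0 0")

```text
time: 8.1
tool_pos: [570.7, -222.7, 39.1]
tcp_rot: [-89.6, -16.0, -91.4]
ft_force: [0.2, 0.6, -0.3]
finger_gap: 69.5
```

>>> move_arm(motion="0 0 0 0 0 0; 0 0 0 0 0 0; 0 0 0 0 0 0; 0 0 0 0 0 0; 0 0 0 0 0 0; 0 0 0 0 0 0", fingers=4.6, squeeze=50)

```text
time: 8.6
tool_pos: [571.0, -222.8, 39.5]
tcp_rot: [-89.6, -16.0, -91.4]
ft_force: [0.4, 0.5, 0.1]
finger_gap: 50.2
```

>>> move_arm(motion="0 0 0 0 0 0; 0 0.1 0.35 0 0 0; 0 0.2 0.7 0 0 0; 0 0.3 1.05 0 0 0; 0 0.4 1.4 0 0 0; 0 0.5 1.75 0 0 0; 0 0.6 2.1 0 0 0; 0 0.6 2.1 0 0 0")

```text
time: 9.27
tool_pos: [571.3, -217.3, 61.5]
tcp_rot: [-89.6, -16.1, -91.4]
ft_force: [0.0, -5.4, -1.9]
finger_gap: 50.7
```

```bash
python3 - <<'E'
from h import *
s=snap('scene');im=s['image'];w=snap('wrist')['image']
cv2.imwrite('pics/t2.png',np.hstack([cv2.resize(im[190:300,240:360],(430,394),interpolation=cv2.INTER_CUBIC),cv2.resize(w,(368,394))]))
E
```

```text
(no output)
```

View pics/t2.png

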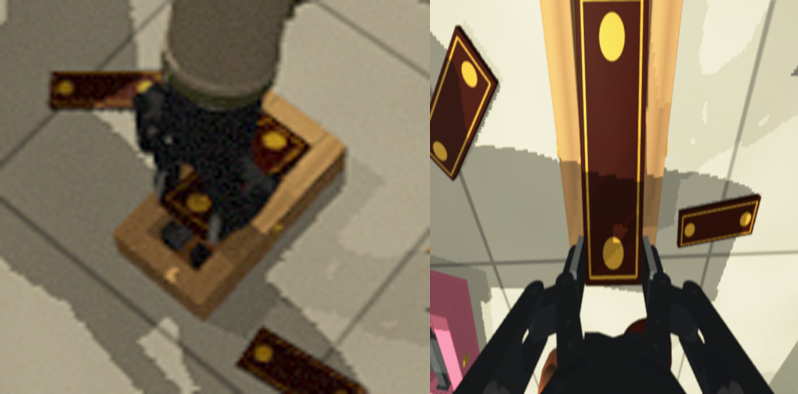

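The plate is held, with the fingers just under its underside. The −5 N in y suggests the far end is rubbing the pocket wall. I'll back off in y and lift straight up.

>>> move_arm(motion="0 -0.25 0.1 0 0 0; 0 -0.5 0.3 0 0 0; 0 -0.5 0.8 0 0 0; 0 -0.5 1.4 0 0 0; 0 -0.5 2 0 0 0; 0 -0.5 3 0 0 0; 0 -0.5 4 0 0 0; 0 -0.5 5.5 0 0 0; 0 -0.5 7 0 0 0; 0 -0.5 7 0 0 0")

```text
time: 10.2
tool_pos: [573.4, -222.5, 135.5]
tcp_rot: [-89.2, -16.1, -91.5]
ft_force: [0.4, -0.6, 0.4]
finger_gap: 50.5
```

>>> move_arm(motion="0 0 0 3 0 0; 0 0 0 6 0 0; 0 1 0 9 0 0; 0 3 0 12 0 0; -0.2 5.5 0 14 0 0; -0.4 8 0 16 0 0; -0.7 11 0 16 0 0; -1 14 0 16 0 0; -1.2 17 0 16 0 0; -1.3 20 0 16 0 0")

```text
time: 11.03
tool_pos: [557.4, -20.6, 130.3]
tcp_rot: [-90.0, -0.0, -91.4]
ft_force: [0.3, 0.0, -0.7]
finger_gap: 50.4
```

>>> move_arm(motion="-0.2 3 0 0 0 2; -0.4 6 0 0 0 4; -0.6 9 0 0 0 6; -0.8 12 0 0 0 9; -1 14.5 0 0 0 12; -1.2 16.5 0 0 0 14; -1.3 17.8 0 0 0 14; -1.3 17.8 0 0 0 14; -1.3 17.8 0 0 0 14")

```text
time: 11.78
tool_pos: [544.8, 156.4, 130.2]
tcp_rot: [-90.0, -0.0, -77.4]
ft_force: [0.6, -0.3, -0.3]
finger_gap: 50.4
```

```bash
python3 - <<'E'
from h import *
s=snap('scene');im=s['image'];w=snap('wrist')['image'];q=readout.sense();print(q['tool_pos'],q['tcp_rot'],q['ft_force'],q['finger_gap'])
cv2.imwrite('pics/t3.png',np.hstack([cv2.resize(im[100:230,300:440],(430,400),interpolation=cv2.INTER_CUBIC),cv2.resize(w,(368,400))]))
E
```

```text
[545.01527698 155.28336731 130.26579286] [-9.00111444e+01 -2.96501800e-02 -7.74545449e+01] [ 0.21483158  0.20746409 -0.71974327] 50.42262513125704
```

View pics/t3.png

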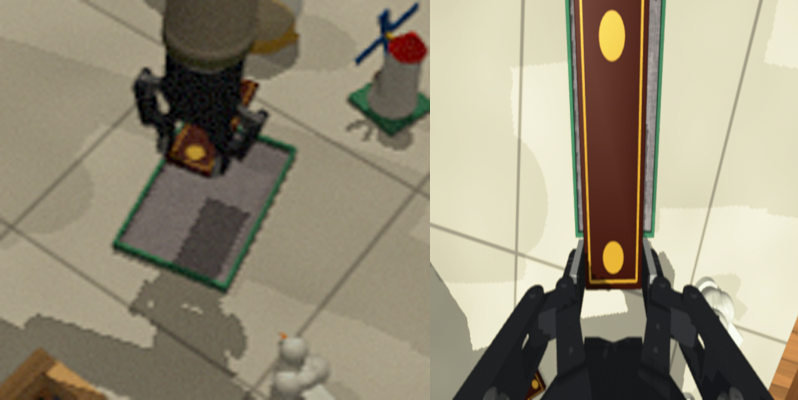

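>>> move_arm(motion="0.1 0 -2 0 0 0; 0.3 0 -4.5 0 0 0; 0.3 0 -7 0 0 0; 0.3 0 -9 0 0 0; 0.3 0 -10.5 0 0 0; 0.3 0 -11.3 0 0 0; 0.3 0 -11.6 0 0 0; 0.3 0 -11.6 0 0 0; 0.3 0 -11.6 0 0 0")

```text
time: 12.63
tool_pos: [548.8, 156.0, 15.4]
tcp_rot: [-89.9, -0.0, -77.4]
ft_force: [0.9, -0.0, -0.6]
finger_gap: 50.9
```

>>> move_arm(motion="0 0 -0.15 0 0 0; 0 0 -0.3 0 0 0; 0 0 -0.45 0 0 0; 0 0 -0.6 0 0 0; 0 0 -0.6 0 0 0; 0 0 -0.6 0 0 0")

```text
time: 13.13
tool_pos: [547.7, 156.3, 8.3]
tcp_rot: [-90.0, 0.0, -77.4]
ft_force: [-0.5, -0.2, -0.9]
finger_gap: 50.3
```

>>> move_arm(motion="0 0 -0.1 0 0 0; 0 0 -0.2 0 0 0; 0 0 -0.3 0 0 0; 0 0 -0.4 0 0 0; 0 0 -0.4 0 0 0; 0 0 -0.4 0 0 0")

```text
time: 13.63
tool_pos: [547.8, 156.2, 4.2]
tcp_rot: [-90.0, -0.0, -77.4]
ft_force: [-0.5, -0.3, -0.3]
finger_gap: 50.7
```

>>> move_arm(motion="0 0 -0.1 0 0 0; 0 0 -0.2 0 0 0; 0 0 -0.3 0 0 0; 0 0 -0.3 0 0 0; 0 0 -0.3 0 0 0")

```text
time: 14.05
tool_pos: [547.9, 156.2, 1.3]
tcp_rot: [-90.0, 0.0, -77.4]
ft_force: [0.0, -0.5, -0.5]
finger_gap: 50.4
```

>>> move_arm(motion="0 0 -0.1 0 0 0; 0 0 -0.2 0 0 0; 0 0 -0.3 0 0 0; 0 0 -0.3 0 0 0; 0 0 -0.3 0 0 0")

```text
time: 14.47
tool_pos: [548.1, 156.3, 0.9]
tcp_rot: [-90.0, -0.0, -77.4]
ft_force: [-12.9, -3.4, 25.0]
finger_gap: 50.5
```

Contact at 25 N. I'll ease off and let go.

>>> move_arm(motion="0 0 0.2 0 0 0; 0 0 0.2 0 0 0")

```text
time: 14.63
tool_pos: [548.5, 156.4, 1.2]
tcp_rot: [-89.9, -0.0, -77.4]
ft_force: [-0.6, 0.3, -1.5]
finger_gap: 50.7
```

>>> move_arm(motion="0 0 0 0 0 0; 0 0 0 0 0 0; 0 0 0 0 0 0; 0 0 0 0 0 0; 0 0 0.5 0 0 0; 0 0 1.5 0 0 0; 0 0 4 0 0 0; 0 0 7.5 0 0 0; 0 0 11 0 0 0; 0 0 14 0 0 0", fingers=7)

```text
time: 15.47
tool_pos: [548.3, 156.4, 143.8]
tcp_rot: [-89.9, -0.0, -77.4]
ft_force: [0.6, 1.3, 0.4]
finger_gap: 70.1
```

>>> move_arm(motion="0 -3 1 0 0 0; 0 -7 1 0 0 0; 0 -11 1 0 0 0; 0 -15 1 0 0 0; 0 -18 1 0 0 0; 0 -18 1 0 0 0")

```text
time: 15.97
tool_pos: [548.0, -29.1, 151.8]
tcp_rot: [-89.9, -0.2, -77.6]
ft_force: [0.4, 0.3, -0.2]
finger_gap: 70.0
```

```bash
python3 - <<'E'
from h import *
s=snap('scene','t4.png');t=snap('top')
q=readout.sense();print(q['tool_pos'],q['ft_force'])
for n,s,w in(('scene',s,(335,130,400,195)),('top',t,(230,170,302,226))):
    hsv=cv2.cvtColor(s['image'],cv2.COLOR_BGR2HSV);H,S,V=[hsv[...,i].astype(int) for i in range(3)]
    m=np.zeros(H.shape,np.uint8);x0,y0,x1,y1=w
    m[y0:y1,x0:x1]=(((H<35)&(S>65))[y0:y1,x0:x1])*255
    m=cv2.morphologyEx(m,cv2.MORPH_CLOSE,np.ones((3,3)))
    c=max(cv2.findContours(m,0,1)[0],key=cv2.contourArea);print(n,cv2.minAreaRect(ray(s,c[:,0,:],12)[:,:2].astype(np.float32)))
E
```

```text
[548.08431725 -24.93921256 151.38047502] [-0.0365949   0.58774474  0.46760227]
scene ((534.3125, 207.30960083007812), (53.04024887084961, 143.76126098632812), 13.753669738769531)
top ((536.24072265625, 208.13262939453125), (49.88420867919922, 137.0479736328125), 13.24685287475586)
```

View pics/t4.png

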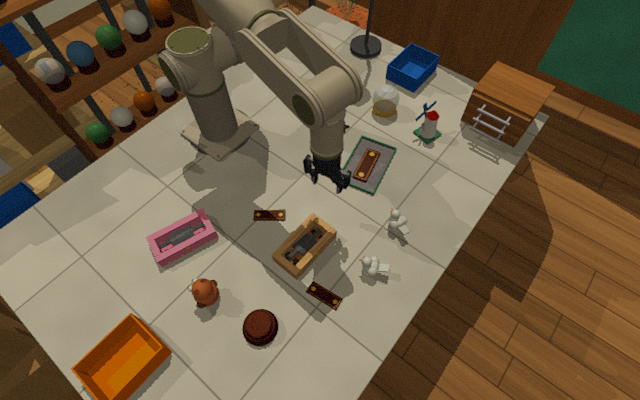

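The plate lies flat in the tray at (367,165), face up with both gold dots showing. The arm is clear of it and the bystanders look unmoved. Time to hand in.

```bash
python3 -c "
from h import *
print(r.hand_in())"
```

```text
the job is handed in; nothing more can be done
None
```

The plate now lies flat on the tray floor, face up and released, and I handed the job in at about 16 s on the robot's clock.

- **Pressing:** The −y end turned out to be blocked: it took 25 N and barely moved. The +y end sank at about 6 N to a hard stop roughly 13 mm down. The raised end stayed up, and both dots sat where a 0.28 rad tilt would put them.
- **Gripping and moving:** I gripped the raised −y end across its width. While lifting, the far end rubbed the pocket wall at about 5 N, so I backed off in y and lifted straight up. I then levelled the plate, turned it to the tray's direction, lowered it until the tool met the tray floor at 25 N, eased off and opened the fingers.
- **Last checks:**
  - **Position:** The two cameras put the plate's centre at (534, 207) and (536, 208) mm. The tray's centre is about (535, 211), so it is about 4 mm off against the 55 mm allowed.
  - **Direction:** The plate lies at about 13.5° and the tray at 12.5°.
  - **Flatness:** The outlines measured 53 × 144 mm and 50 × 137 mm, close to the plate's 52 × 140 mm at the height of a plate lying flat. I did not measure the tilt directly.
  - **Bystanders:** By eye in the last picture they all stand where they did; I did not measure them.

No check failed or disagreed. `hand_in` gives no verdict, so I can't confirm how the judging came out.

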